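Start the purged rotating-electrode run

TASK

Start the oxygen-free electrode run in the proper order, with light fingertip presses: first flip on the rocker switch of the gas purge unit by pressing its raised half until it snaps over, then flip on the rotator control unit's rocker in the same way, and last press the large start key of the potentiostat and let it spring back. Do not switch the rotator or press start early, leave the knobs and the stop key as they are, and leave everything standing on the bench where it is; nothing is to be picked up.

Things in the scene. Friction and masses are not known exactly. Their poses are not given: they have to be found in the camera images.
- purge_unit: gas purge unit: has an upright glass flowmeter, 148 mm tall, at its back right. Fixed, beige, 136 mm wide (y) x 170 deep (x); origin under its middle, x to its back, y to its left seen from its front. Front edge 45 mm high, panel rises 12 degrees to 70 mm, then flat top. On the panel: rocker on the left half, small black flow knob (28 mm across) on the right.
- purge_switch (a joint): black V-shaped rocker of the purge unit, 38 mm long up the panel x 25 mm, pivot across the panel. 0 = off (front half down, half towards the unit's back raised 6 mm); 0.34 rad = on (back half pressed flat). Snap switch: about 2 N at the press point takes it 2 mm to its middle (0.17 rad), then it jumps over by itself and stays; solid stop at 0.34
- purge_press (a point): press point on the raised half (towards the back) of the purge unit's rocker: middle of its width, 13 mm from the V, 6 mm short of its free edge, which is 3 mm higher in world z while off. Moves with the rocker, about 4 mm down as it flips; then the half lies parallel to the panel, 10 mm off it, so a fingertip may overhang it. Nearest control: flow knob, rim 47 mm to the right
- flow_knob_mark (a point): white pointer mark on the flow knob's top, 9 mm off its axis, 18 mm above the panel; the knob turns easily and must stay as set
- rotator_unit: rotator control unit: has a big black speed dial (48 mm across its skirt, 20 tall). Fixed, beige, 152 mm wide (y) x 176 deep (x); origin under its middle, x to its back, y to its left seen from its front. Front edge 45 mm high, panel rises 12 degrees to 73 mm, then flat top. On the panel: display at the top, dial on the left half, rocker on the right.
- rotator_switch (a joint): black V-shaped rocker of the rotator unit, 38 mm long up the panel x 25 mm, pivot across the panel. 0 = off (front half down, half towards the unit's back raised 6 mm); 0.34 rad = on (back half pressed flat). Snap switch: about 2 N at the press point takes it 2 mm to its middle (0.17 rad), then it jumps over by itself and stays; solid stop at 0.34
- rotator_press (a point): press point on the raised half (towards the back) of the rotator unit's rocker: middle of its width, 13 mm from the V, 6 mm short of its free edge, which is 3 mm higher in world z while off. Moves with the rocker, about 4 mm down as it flips; then the half lies parallel to the panel, 10 mm off it, so a fingertip may overhang it. Nearest control: speed dial, rim 44 mm to the left
- speed_knob_mark (a point): white pointer mark on the speed dial's top, 18 mm off its axis, 20 mm above the panel; the dial turns easily and must stay as set
- potentiostat: potentiostat: the widest unit, wide display, two grey keys near its front edge. Fixed, beige, 176 mm wide (y) x 174 deep (x); origin under its middle, x to its back, y to its left seen from its front. Front edge 45 mm high, panel rises 12 degrees to 73 mm, then flat top. The large key on the left is start, the small one on the right (72 mm away) is stop.
- start_key (a joint): depth of the start key, m: 0 up, 0.006 fully down, moves square to the panel (12 degrees off vertical), springs back; it registers from 0.003 (about 2 N), and bottoms at about 3 N
- start_press (a point): middle of the top of the start key (large oblong grey key, 40 mm across the panel by 26 mm up it, standing 14 mm off the panel)
- stop_key (a joint): depth of the stop key, m: 0 up; must not be pressed
- stop_press (a point): middle of the top of the stop key (small square grey key, 15 mm)
- vial: small clear glass vial with black cap, 28 mm across, 55 mm tall; loose, to be left alone; origin under its middle
- salt_jar: small amber jar with white cap, 30 mm across, 62 mm tall; loose, to be left alone; origin under its middle
- beaker: glass beaker, 60 mm across, 75 mm tall; loose, to be left alone; origin under its middle
- polish_puck: white polishing puck with a stub handle, 64 mm across, 40 mm tall; loose, to be left alone; origin under its middle
- buffer_bottle: slim white bottle, 30 mm across, 80 mm tall; loose, to be left alone; origin under its middle
- stopper: glass stopper standing on its cone, 30 mm across, 46 mm tall; loose, to be left alone; origin under its middle
- lab_spatula: slim steel lab spatula lying flat, 148 mm long, 10 mm wide, 5 mm high; loose, to be left alone; origin at the underside
Things that resemble listed ones, but are neither listed nor needed, are in the scene too. Leave any pink or purple look-alike of the rotator_unit alone.

How it is judged (in metres and radians):
On the way, in this order (a step that is already met when the one before it is completed fails the run):
1. the purge unit's rocker is on, the rotator's still off (value of joint purge_switch above 0.25 rad and value of joint rotator_switch below 0.1 rad), for 0.1 s.
2. then the rotator unit's rocker is on, the start key still up (value of joint each of purge_switch, rotator_switch above 0.25 rad and value of joint start_key below 0.002 m), for 0.1 s.
3. then the start key is pressed at least 3 mm down (value of joint start_key above 0.003 m and value of joint each of purge_switch, rotator_switch above 0.25 rad), for 0.05 s.
At the end, for the whole second after the job is handed in: both rockers are on (over 0.25 rad), the start and stop keys are up again (under 1 mm), the knobs stand as they were set (marks within 4 mm and 6 mm), and everything loose is at rest within 25 mm of where it stood (value of joint each of purge_switch, rotator_switch above 0.25 rad and value of joint each of start_key, stop_key below 0.001 m and distance of flow_knob_mark from where it was at the start of the episode below 0.004 m and distance of speed_knob_mark from where it was at the start of the episode below 0.006 m and distance of each of vial, salt_jar, beaker, polish_puck, buffer_bottle, stopper, lab_spatula from where it was at the start of the episode below 0.025 m and linear speed of each of vial, salt_jar, beaker, polish_puck, buffer_bottle, stopper, lab_spatula below 0.03 m/s); the robot touches nothing.
It fails at once if the rotator is switched on before the purge gas (value of joint rotator_switch above 0.15 rad and value of joint purge_switch below 0.25 rad).
It fails at once if start is pressed before purge and rotator are both on (value of joint start_key above 0.002 m and value of joint any of purge_switch, rotator_switch below 0.25 rad).
It fails at once if the stop key is pressed, or the flow knob or speed dial is turned (value of joint stop_key above 0.002 m or distance of flow_knob_mark from where it was at the start of the episode above 0.004 m or distance of speed_knob_mark from where it was at the start of the episode above 0.006 m).
It fails at once if a unit is pressed or struck hard (over 25 N) (contact force between any of the fingers, the arm and purge_unit above 25 N or contact force between any of the fingers, the arm and rotator_unit above 25 N or contact force between any of the fingers, the arm and potentiostat above 25 N).
It fails at once if something else on the bench is moved more than 25 mm, lifted off the bench or tipped over (distance of any of vial, salt_jar, beaker, polish_puck, buffer_bottle, stopper, lab_spatula from where it was at the start of the episode above 0.025 m or height (world z) of any of vial, salt_jar, beaker, polish_puck, buffer_bottle, stopper, lab_spatula above 0.015 m or angle between any of vial, salt_jar, beaker, polish_puck, buffer_bottle, stopper's own z axis and vertical above 0.5 rad).
It also fails if it takes over 48 s, if anything falls off the work surface, if the arm or the gripper's body presses on something with over 40 N, if the wrist force passes 120 N, or if a joint passes its speed limit or range.

ROBOT

A 6-joint arm with a two-finger parallel gripper is mounted at the origin on the work surface. World frame = base frame: x ahead of the robot, y to its left, z up, the work surface at z = 0. Lengths are in mm, angles in rad, forces in N, time in s.
With the tool pointing down it reaches from about 350 to 875 mm from the base axis. Payload 4.2 kg.
Tool frame: the origin (TCP) lies on the mounting face of the last link; the fingertips stand 173 mm ahead of it and the grasp point (between the pads) lies 155 mm ahead of it; z points along the fingers, y is the line along which they close (so a half turn about z gives the same grasp; the last joint's range is limited). The gripper opens to 85 mm and grips with 20 to 120 N. Pads are 22 mm wide; open, the fingers measure 114 mm over their backs; the gripper's body (76 mm by 85 mm) begins 54 mm behind the grasp point. The pads swing forward as they close: fully open they stand 13 mm farther back than shut.
Start: joints at [1.585, 0.385, 0.008, 0, -1.194, -0.259], TCP at [151.445, 606.353, 404.712] pointing down, gripper open.
Joint ranges: [-3.14, 3.14], [-1.21, 2.06], [-1.07, 1.41], [-3.16, 2.05], [-2.99, -0.16], [-3.1, 3.1]. Speed limits (rad/s): [2.79, 2.79, 3.14, 3.14, 3.14, 3.14].

INTERFACE

Orientations are given as a unit quaternion [x, y, z, w].
In Python, from bench import arm gives the robot as it stands. The module is installed in compiled form; this text tells all that it offers.
- The arm moves only by the tool move_arm, never from a script. Its arguments are lists of equal length, an entry for each row: "fingers": the finger opening in mm, from 0 to 85.4; "travel": the shift along the tool's x, y, z in mm, a list of three; "dr": the turn, a rotation vector about the tool's x, y, z in rad, a list of three. A call has 1 to 10 rows; each row is the pose to reach, as a shift and turn from the pose commanded when the call began, along the tool's axes at that moment; what a row does not reach only later rows make up. A row lasts 1/10 s, in which the tool goes at most 50 mm and 8.59 degrees, less where a joint would pass 70% of its speed; a pose out of reach is approached as far as the arm can. A call with a gripper value outside its range is refused whole. The fingers move at their own pace and stop on an object; the grip force is fixed at half the most. Time passes only in rows, so rows that repeat a pose let the fingers close. It gives the time, the measured TCP pose, the force, the opening and the grip force at its end, in the units of the state.
- arm.read_state(): the state, without advancing time (a new reading comes with each control period).
- arm.get_image(name): name is "scene" or "top"; returns the picture (420x560x3 uint8, red, green, blue); there is no depth.
- arm.camera_model(name): a dict with "intrinsics" (3x3 intrinsics, pixels), "pose" (4x4, takes a point from camera to world coordinates). Camera axes: x right, y up, looking along -z (the intrinsics and any distortion apply to the point x, -y, -z); pixel columns grow to the right and rows downward; lengths in mm; the calibration is good to about 2 mm. A picture is of the moment at which its call begins. camera_model takes no time and is no camera call.
- arm.job_done(): hands the job in; it is judged then, once.
The state is a dict: "clock": time; "joints": joint angles; "joint_vel": joint speeds; "joint_efforts": joint torques, N m; "position": TCP position; "ee_rot": TCP orientation; "contact_force": force on the tool from outside, world axes, zero at the start; "wrist_torque": the same for the moment, N m; "gripper_width": finger opening in mm; "grasp_force": force on a finger pad.
Only numpy, scipy, OpenCV 4.12 (cv2) and the standard library are available. Lean on these libraries where they do the work, as an engineer would, in place of code of your own. Each camera call takes 0.05 s, during which the arm holds its last target. There are 200 camera calls.

## Working session

There is one attempt and no reset: what is moved stays moved. The work goes in short steps, Python scripts to look and compute and a tool call to move; the robot and the scene stay as the last step left them, time stands still between calls to the robot, and variables do not carry over. Pictures are saved under pics/ and viewed, at most 10 in all, crops included, and the job is handed in when it is done.

Besides the shell and the picture viewer there is one more tool, called after "Emit:" by a JSON object that holds its "name" and its "arguments", one argument or row to a line. move_arm: Moves the arm, as the interface text tells. Its arguments: {"type":"object","properties":{"fingers":{"type":"array","items":{"type":"number"}},"travel":{"type":"array","items":{"type":"array","items":{"type":"number"}}},"dr":{"type":"array","items":{"type":"array","items":{"type":"number"}}}},"required":["fingers","travel","dr"]}

```bash
mkdir -p pics; python3 - <<'E'
from bench import arm
import cv2
for n in("scene","top"):
    im=arm.get_image(n); cv2.imwrite(f"pics/{n}0.png",im[:,:,::-1]); m=arm.camera_model(n); print(n,m)
print(arm.read_state())
E
```

```text
scene {'intrinsics': array([[479.83780939,   0.        , 277.87370399],
       [  0.        , 479.83780939, 213.72312077],
       [  0.        ,   0.        ,   1.        ]]), 'pose': array([[-5.84769311e-01, -5.71317285e-01,  5.75883159e-01,
         1.11630832e+03],
       [ 8.11197814e-01, -4.10338781e-01,  4.16629561e-01,
         4.47449959e+02],
       [-1.72047644e-03,  7.10787341e-01,  7.03404859e-01,
         8.54073196e+02],
       [ 0.00000000e+00,  0.00000000e+00,  0.00000000e+00,
         1.00000000e+00]])}
top {'intrinsics': array([[507.65216211,   0.        , 276.6793009 ],
       [  0.        , 507.65216211, 204.42421228],
       [  0.        ,   0.        ,   1.        ]]), 'pose': array([[ 2.85389199e-02,  9.95155032e-01, -9.40850276e-02,
         3.25621377e+02],
       [-9.99468975e-01,  2.69279476e-02, -1.83481105e-02,
        -1.35785882e+01],
       [-1.57256978e-02,  9.45587013e-02,  9.95395075e-01,
         1.35183498e+03],
       [ 0.00000000e+00,  0.00000000e+00,  0.00000000e+00,
         1.00000000e+00]])}
{'clock': 0.1, 'joints': array([ 1.58456170e+00,  3.85475091e-01,  6.78772129e-03, -4.21378892e-04,
       -1.19398392e+00, -2.58589008e-01]), 'joint_vel': array([ 0.00066005, -0.00259605,  0.00444718,  0.00205709, -0.00111619,
        0.00034809]), 'joint_efforts': array([-4.25921089e-04, -3.93318343e+01,  1.88929492e+01,  4.19788286e+00,
       -2.58589200e-03,  4.12649072e-06]), 'position': array([151.42130141, 606.20162626, 403.74529757]), 'ee_rot': array([ 9.92507078e-01, -1.22183401e-01, -6.67525084e-05,  9.55390494e-04]), 'contact_force': array([-0.00958749, -1.0307536 ,  0.45216149]), 'wrist_torque': array([-0.03759273, -0.00812655, -0.06403818]), 'grasp_force': 0.0, 'gripper_width': 85.69308856963883}
```

View pics/scene0.png

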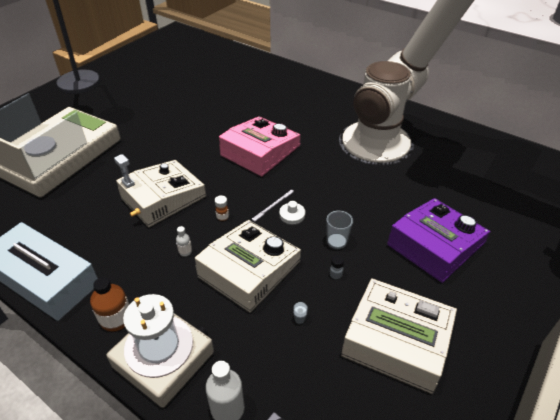

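View pics/top0.png

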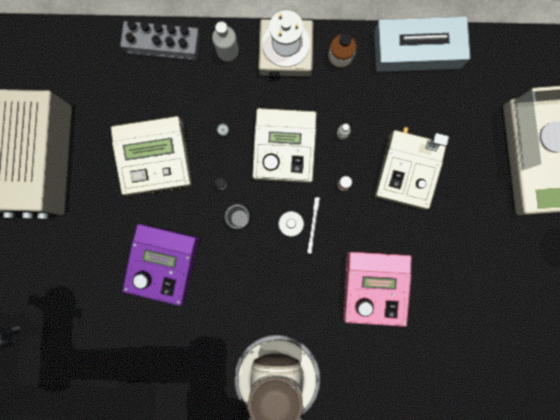

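Both views show the three beige units. In the top view the potentiostat is at about (150,155), the rotator unit at (285,145) and the purge unit at (410,170). The pink (378,290) and purple (160,265) units are look-alikes. I'll enlarge crops to confirm the controls.

```bash
python3 - <<'E'
import cv2,numpy as np
a=cv2.imread("pics/top0.png"); s=cv2.imread("pics/scene0.png")
def crop(im,c,w=100,h=100): 
    x,y=c; return cv2.resize(im[y:y+h,x:x+w],None,fx=260/w*1.0,fy=260/w,interpolation=cv2.INTER_CUBIC)
t=np.vstack([np.hstack([crop(a,c) for c in((365,120),(235,95),(100,105))]),np.hstack([crop(s,c,120,120) for c in((105,130),(190,205),(340,270))])])
print(t.shape);cv2.imwrite("pics/c1.png",t)
E
```

```text
(520, 780, 3)
```

View pics/c1.png

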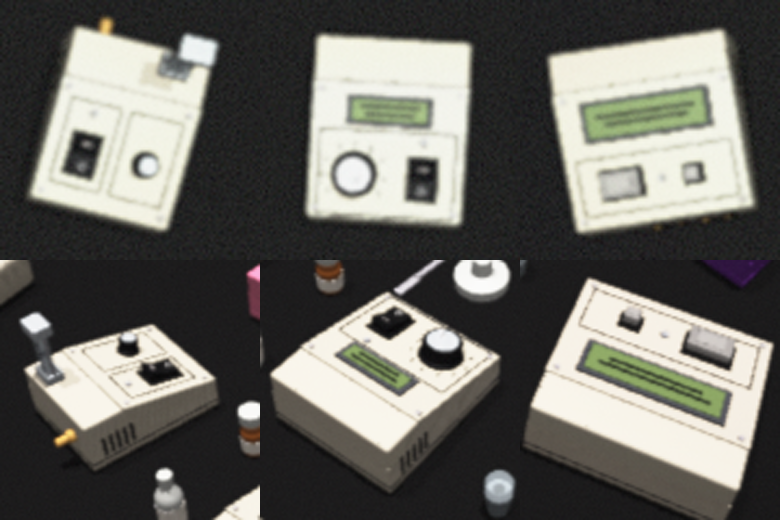

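The crops show three beige units that match the descriptions. The purge unit has its flowmeter at the back right and its rocker on the left at top px ≈(397,180). The rotator has its dial on the left (271,162) and rocker on the right (297,164). The potentiostat has its start key on the left (139,175) and stop key on the right (167,171). Next I'll measure them.

```bash
cat > h.py <<'E'
import numpy as np,cv2
from bench import arm
C={n:arm.camera_model(n) for n in("top","scene")}
def cast(n,p,z):
    K,T=C[n]["intrinsics"],C[n]["pose"]; d=np.linalg.solve(K,[p[0],p[1],1.]); d=T[:3,:3]@(d*[1,-1,-1]); o=T[:3,3]
    return o+d*(z-o[2])/d[2]
def proj(n,P):
    K,T=C[n]["intrinsics"],C[n]["pose"]; c=T[:3,:3].T@(np.array(P)-T[:3,3]); q=K@(c*[1,-1,-1]); return q[:2]/q[2]
E
cat > m.py <<'E'
from h import *
a=cv2.imread("pics/top0.png"); s=cv2.imread("pics/scene0.png")
hsv=cv2.cvtColor(a,cv2.COLOR_BGR2HSV); g=hsv[...,2].astype(int)
beige=((g>140)&(hsv[...,1]<70)).astype(np.uint8)
U={"purge":((410,170),(397,180),(421,183),136,170,70),"rot":((285,145),(297,164),(271,162),152,176,73),"pot":((150,155),(139,175),(167,172),176,174,73)}
dbg=[]
for k,(c,r,kn,W,D,H) in U.items():
    cs,_=cv2.findContours(beige,cv2.RETR_EXTERNAL,cv2.CHAIN_APPROX_NONE)
    ct=[x for x in cs if cv2.pointPolygonTest(x,c,False)>=0][0]
    # world contour on z=60, min rect
    hull=cv2.convexHull(ct)
    ap=cv2.approxPolyDP(hull,6,True)[:,0]
    print(k,"area",cv2.contourArea(ct),"poly",ap.tolist())
    # back/front/side contour line fits -> yaw via rect
    rect=cv2.minAreaRect(np.array([cast("top",p,65)[:2] for p in hull[:,0]],np.float32)); print(" rect",rect)
    fill=np.zeros_like(beige); cv2.drawContours(fill,[ct],-1,1,-1)
    x,y=r
    win=np.zeros_like(beige); win[y-12:y+13,x-12:x+13]=1
    if k!="pot": m=((g<110)&(fill>0)&(win>0)).astype(np.uint8)
    else: m=((g<205)&(hsv[...,1]<60)&(fill>0)&(win>0)).astype(np.uint8)
    n,l,st,ce=cv2.connectedComponentsWithStats(m); i=1+st[1:,4].argmax()
    mr=cv2.minAreaRect(np.argwhere(l==i)[:,::-1].astype(np.float32))
    print(" blob",st[i],ce[i],mr, "world@70",cast("top",mr[0],70))
    d=a.copy(); d[l==i]=(0,0,255); dbg.append(cv2.resize(d[c[1]-45:c[1]+45,c[0]-45:c[0]+45],None,fx=2.8,fy=2.8,interpolation=0))
cv2.imwrite("pics/d.png",np.hstack(dbg))
E
python3 m.py
```

```text
purge area 3615.5 poly [[394, 131], [448, 137], [428, 207], [377, 195]]
 rect ((556.826904296875, -333.6177978515625), (139.55453491210938, 198.39453125), 75.52751922607422)
 blob [390 171  14  18 172] [396.43023256 179.00581395] ((396.3962707519531, 179.1132049560547), (10.98884391784668, 16.20854377746582), 15.945395469665527) world@70 [ 519.53922807 -292.02869155   70.        ]
rot area 4058.5 poly [[257, 109], [315, 112], [310, 181], [253, 176]]
 rect ((603.4251098632812, -4.430824279785156), (155.59011840820312, 183.341796875), 88.03996276855469)
 blob [291 156  12  17 164] [296.8902439 163.6097561] ((296.8970642089844, 163.83824157714844), (10.814207077026367, 15.952873229980469), 4.398705005645752) world@70 [552.2791809  -38.61186231  70.        ]
pot area 4652.0 poly [[178, 117], [189, 183], [122, 193], [111, 127]]
 rect ((566.9388427734375, 342.0638427734375), (181.9193115234375, 184.57559204101562), 10.321929931640625)
 blob [130 168  19  15 188] [139.60638298 175.20212766] ((139.08998107910156, 175.1300048828125), (13.01076602935791, 17.677669525146484), 81.8698959350586) world@70 [512.59638208 364.58124184  70.        ]
```

View pics/d.png

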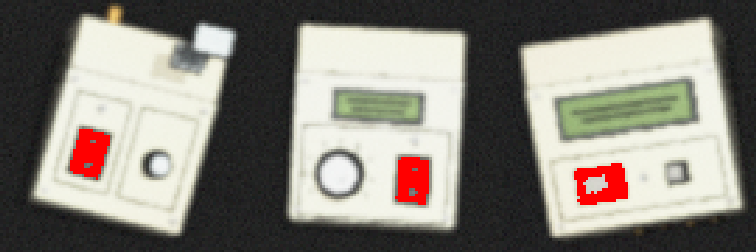

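```bash
cat > p.py <<'E'
from h import *
t=np.radians(12)
U={"purge":((396.4,179.1),(402.5,201),-14.7),"rot":((296.9,163.8),(281.5,179),-2.5),"pot":((139.3,175.15),(155.5,188.5),10.0)}
R={}
for k,(c,f,y) in U.items():
    y=np.radians(y); ux=np.array([np.cos(y),np.sin(y),0])
    F0=cast("top",f,45); z=60
    off=14 if k=="pot" else 0
    for _ in range(5):
        F=cast("top",c,z); d=(F-F0)@ux; z=45+d*np.tan(t)+off*np.cos(t)
    u=ux*np.cos(t)+[0,0,np.sin(t)]; n=-ux*np.sin(t)+[0,0,np.cos(t)]
    P=F if k=="pot" else F+10*n+13*(np.cos(.34)*u+np.sin(.34)*n)
    R[k]=P; print(k,"depth",d.round(1),"foot",F.round(1),"press",P.round(1),"scene px",proj("scene",P).round(1),"top px",proj("top",P).round(1))
E
cat > p2.py <<'E'
from p import *
a=cv2.imread("pics/top0.png"); s=cv2.imread("pics/scene0.png")
def w(im,n,k):
    q=proj(n,R[k]);x,y=(q-30).astype(int); o=cv2.resize(im[y:y+60,x:x+60],(260,260),interpolation=cv2.INTER_CUBIC)
    p=((q-[x,y]+.5)*260/60).astype(int); cv2.drawMarker(o,tuple(map(int,p)),(0,0,255),0,10,1); return o
cv2.imwrite("pics/e.png",np.vstack([np.hstack([w(i,n,k) for k in R]) for i,n in((a,"top"),(s,"scene"))]))
E
python3 p2.py
```

```text
purge depth 48.6 foot [ 521.8 -295.2   55.3] press [ 530.5 -297.5   71.9] scene px [173.6 179.9] top px [398.8 174.8]
rot depth 41.1 foot [555.3 -38.9  53.7] press [564.3 -39.3  70.3] scene px [246.2 232.5] top px [297.3 159.2]
pot depth 36.9 foot [513.1 365.1  66.5] press [513.1 365.1  66.5] scene px [425.2 306.7] top px [139.3 175.2]
```

View pics/e.png

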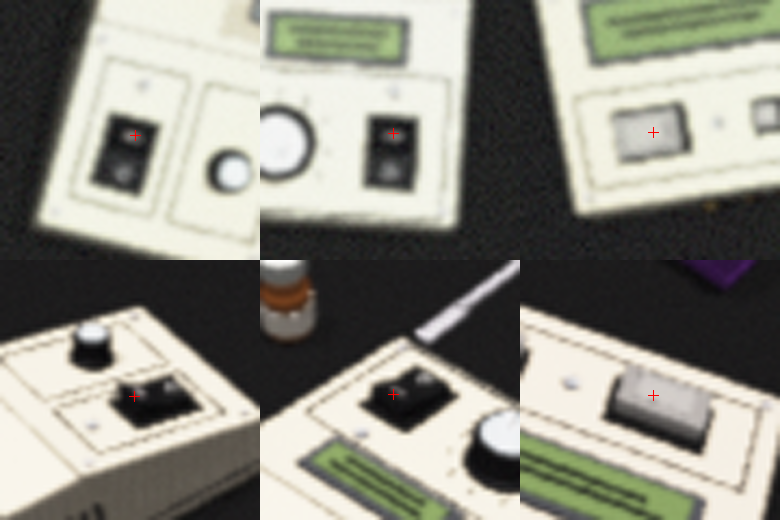

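The press points fall on both raised rocker halves and on the start key in both views, and the heights fit (72, 70 and 66 mm). The tool is already aligned with the purge unit's yaw. I'll close the fingers and travel high.

Emit:
{"name": "move_arm", "arguments": {
  "fingers": [0,0,0,0,0,0,0,0,0,0],
  "travel": [
    [383,302,0],
    [383,302,0],
    [383,302,0],
    [383,302,0],
    [383,302,0],
    [383,302,0],
    [383,302,0],
    [383,302,0],
    [383,302,0],
    [383,302,0]
  ],
  "dr": [
    [0,0,0],
    [0,0,0],
    [0,0,0],
    [0,0,0],
    [0,0,0],
    [0,0,0],
    [0,0,0],
    [0,0,0],
    [0,0,0],
    [0,0,0]
  ]
}}

```text
clock: 1.1
position: [450.8, 218.2, 404.5]
ee_rot: [0.992, -0.123, -0.0, 0.0]
contact_force: [0.5, 0.8, -0.5]
gripper_width: -0.1
grasp_force: 0.0
```

Emit:
{"name": "move_arm", "arguments": {
  "fingers": [0,0,0,0,0,0,0,0,0,0],
  "travel": [
    [204,482,0],
    [204,482,0],
    [204,482,0],
    [204,482,0],
    [204,482,0],
    [204,482,0],
    [204,482,0],
    [204,482,0],
    [204,482,0],
    [204,482,0]
  ],
  "dr": [
    [0,0,0],
    [0,0,0],
    [0,0,0],
    [0,0,0],
    [0,0,0],
    [0,0,0],
    [0,0,0],
    [0,0,0],
    [0,0,0],
    [0,0,0]
  ]
}}

```text
clock: 2.1
position: [527.1, -275.5, 404.3]
ee_rot: [0.993, -0.122, -0.0, -0.0]
contact_force: [2.3, 1.0, 0.3]
gripper_width: -0.1
grasp_force: 0.0
```

Emit:
{"name": "move_arm", "arguments": {
  "fingers": [0,0,0,0,0,0],
  "travel": [
    [7,17,0],
    [7,17,40],
    [7,17,80],
    [7,17,110],
    [7,17,130],
    [7,17,130]
  ],
  "dr": [
    [0,0,0],
    [0,0,0],
    [0,0,0],
    [0,0,0],
    [0,0,0],
    [0,0,0]
  ]
}}

```text
clock: 2.7
position: [528.8, -290.9, 271.0]
ee_rot: [0.992, -0.122, -0.004, -0.001]
contact_force: [-0.6, 0.3, -0.6]
gripper_width: -0.0
grasp_force: 0.0
```

```bash
cat > q.py <<'E'
from p import *
from scipy.spatial.transform import Rotation as Ro
import sys
k=sys.argv[1]; im={n:arm.get_image(n) for n in("top","scene")}
st=arm.read_state(); r=Ro.from_quat(st["ee_rot"]); tip=st["position"]+r.apply([0,0,173])
print("tip",tip.round(1),"F",st["contact_force"].round(2),"shift in tool to press",r.inv().apply(R[k]-tip).round(1))
if len(sys.argv)>2:
    o=[]
    for n in im:
        q=proj(n,R[k]).astype(int); x,y=q-45; c=im[n][y:y+90,x:x+90,::-1]; o.append(cv2.resize(c,(390,390),interpolation=cv2.INTER_CUBIC))
    cv2.imwrite(sys.argv[2],np.hstack(o))
E
python3 q.py purge pics/f1.png
```

```text
purge depth 48.6 foot [ 521.8 -295.2   55.3] press [ 530.5 -297.5   71.9] scene px [173.6 179.9] top px [398.8 174.8]
rot depth 41.1 foot [555.3 -38.9  53.7] press [564.3 -39.3  70.3] scene px [246.2 232.5] top px [297.3 159.2]
pot depth 36.9 foot [513.1 365.1  66.5] press [513.1 365.1  66.5] scene px [425.2 306.7] top px [139.3 175.2]
tip [ 530.3 -291.5  102. ] F [-0.17 -0.85  0.58] shift in tool to press [ 1.7  5.8 30.1]
```

View pics/f1.png

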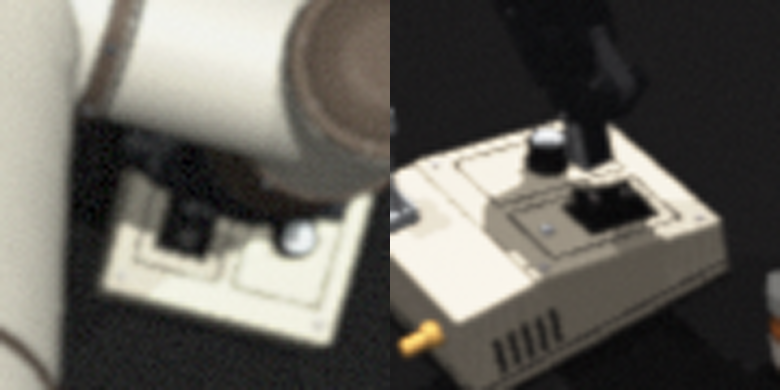

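The fingertips hang about 30 mm above the rocker's raised half, and the flow knob is clear. I'll centre and go down slowly.

Emit:
{"name": "move_arm", "arguments": {
  "fingers": [0,0,0,0,0,0,0,0],
  "travel": [
    [2,6,0],
    [2,6,10],
    [2,6,18],
    [2,6,22],
    [2,6,24],
    [2,6,25],
    [2,6,26],
    [2,6,27]
  ],
  "dr": [
    [0,0,0],
    [0,0,0],
    [0,0,0],
    [0,0,0],
    [0,0,0],
    [0,0,0],
    [0,0,0],
    [0,0,0]
  ]
}}

```text
clock: 3.6
position: [530.7, -297.9, 248.2]
ee_rot: [0.993, -0.122, 0.001, 0.0]
contact_force: [0.0, 0.9, 1.6]
gripper_width: 0.1
grasp_force: 0.8
```

Emit:
{"name": "move_arm", "arguments": {
  "fingers": [0,0,0],
  "travel": [
    [0,0,1],
    [0,0,2],
    [0,0,2]
  ],
  "dr": [
    [0,0,0],
    [0,0,0],
    [0,0,0]
  ]
}}

```text
clock: 3.9
position: [530.3, -297.9, 245.5]
ee_rot: [0.993, -0.122, -0.0, -0.0]
contact_force: [-0.3, 0.4, -0.7]
gripper_width: 0.2
grasp_force: 0.0
```

```bash
python3 q.py purge | tail -1
```

```text
tip [ 530.  -297.8   72.4] F [ 0.43 -0.34  0.4 ] shift in tool to press [ 0.4 -0.4  0.5]
```

Emit:
{"name": "move_arm", "arguments": {
  "fingers": [0,0,0,0],
  "travel": [
    [0,0,1],
    [0,0,1],
    [0,0,2],
    [0,0,2]
  ],
  "dr": [
    [0,0,0],
    [0,0,0],
    [0,0,0],
    [0,0,0]
  ]
}}

```text
clock: 4.4
position: [530.4, -297.9, 243.5]
ee_rot: [0.993, -0.122, -0.0, -0.0]
contact_force: [-0.4, 0.2, -0.1]
gripper_width: 0.1
grasp_force: 0.0
```

```bash
python3 q.py purge | tail -1
```

```text
tip [ 530.4 -297.9   70.6] F [ 0.9  -0.85 -0.01] shift in tool to press [-0.  -0.4 -1.3]
```

Emit:
{"name": "move_arm", "arguments": {
  "fingers": [0,0,0,0],
  "travel": [
    [0,0,1],
    [0,0,1],
    [0,0,2],
    [0,0,2]
  ],
  "dr": [
    [0,0,0],
    [0,0,0],
    [0,0,0],
    [0,0,0]
  ]
}}

```text
clock: 4.9
position: [530.6, -298.0, 242.6]
ee_rot: [0.993, -0.122, 0.0, 0.0]
contact_force: [-2.2, 0.2, 4.9]
gripper_width: -0.3
grasp_force: 2.4
```

```bash
python3 q.py purge | tail -1
```

```text
tip [ 530.7 -298.    69.6] F [-1.62  1.46  5.69] shift in tool to press [-0.3 -0.5 -2.3]
```

Force rose to 1.6 N and dropped (the snap). Solid contact then came at tip z 69.6, where the flipped edge should be. I'll lift, go over to the rotator and check the purge rocker on the way.

Emit:
{"name": "move_arm", "arguments": {
  "fingers": [0,0,0,0,0,0,0,0,0,0],
  "travel": [
    [0,0,-40],
    [0,0,-80],
    [0,0,-100],
    [-30,-259,-100],
    [-30,-259,-100],
    [-30,-259,-100],
    [-30,-259,-100],
    [-30,-259,-100],
    [-30,-259,-100],
    [-30,-259,-100]
  ],
  "dr": [
    [0,0,0],
    [0,0,0],
    [0,0,0],
    [0,0,-0.2],
    [0,0,-0.2],
    [0,0,-0.2],
    [0,0,-0.2],
    [0,0,-0.2],
    [0,0,-0.2],
    [0,0,-0.2]
  ]
}}

```text
clock: 6.0
position: [564.3, -37.5, 341.4]
ee_rot: [1.0, -0.021, -0.0, -0.0]
contact_force: [-0.1, 0.3, -0.1]
gripper_width: -0.0
grasp_force: 0.0
```

```bash
python3 q.py rot | tail -1; python3 - <<'E'
from p import *
a=arm.get_image("scene")[...,::-1]; b=cv2.imread("pics/scene0.png")
x,y=proj("scene",R["purge"]).astype(int)-35
cv2.imwrite("pics/g.png",np.hstack([cv2.resize(i[y:y+70,x:x+70],(390,390),interpolation=cv2.INTER_CUBIC) for i in(b,a)]))
E
```

```text
tip [563.8 -39.8 168.4] F [-0.07  1.23  0.46] shift in tool to press [ 0.5 -0.6 98.1]
purge depth 48.6 foot [ 521.8 -295.2   55.3] press [ 530.5 -297.5   71.9] scene px [173.6 179.9] top px [398.8 174.8]
rot depth 41.1 foot [555.3 -38.9  53.7] press [564.3 -39.3  70.3] scene px [246.2 232.5] top px [297.3 159.2]
pot depth 36.9 foot [513.1 365.1  66.5] press [513.1 365.1  66.5] scene px [425.2 306.7] top px [139.3 175.2]
```

View pics/g.png

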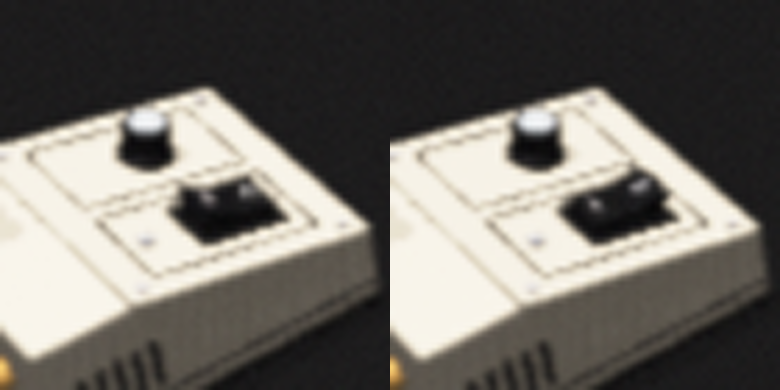

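The purge rocker has flipped (front half now raised, right panel) and the flow knob is unchanged. Next is the rotator, using the same approach.

Emit:
{"name": "move_arm", "arguments": {
  "fingers": [0,0,0,0,0,0,0,0,0,0],
  "travel": [
    [0,0,40],
    [0,0,70],
    [0,0,85],
    [0,0,91],
    [0,0,93],
    [0,0,94],
    [0,0,95],
    [0,0,96],
    [0,0,97],
    [0,0,97]
  ],
  "dr": [
    [0,0,0],
    [0,0,0],
    [0,0,0],
    [0,0,0],
    [0,0,0],
    [0,0,0],
    [0,0,0],
    [0,0,0],
    [0,0,0],
    [0,0,0]
  ]
}}

```text
clock: 7.15
position: [564.7, -39.3, 245.5]
ee_rot: [1.0, -0.022, 0.001, -0.0]
contact_force: [1.2, -0.3, 1.0]
gripper_width: 0.4
grasp_force: 0.8
```

Emit:
{"name": "move_arm", "arguments": {
  "fingers": [0,0,0,0],
  "travel": [
    [0,0,1],
    [0,0,1],
    [0,0,2],
    [0,0,2]
  ],
  "dr": [
    [0,0,0],
    [0,0,0],
    [0,0,0],
    [0,0,0]
  ]
}}

```text
clock: 7.55
position: [563.7, -39.4, 242.1]
ee_rot: [1.0, -0.022, -0.001, 0.0]
contact_force: [-0.2, 0.0, -0.6]
gripper_width: 0.1
grasp_force: 0.0
```

```bash
python3 q.py rot | tail -1
```

```text
tip [563.7 -39.4  69.4] F [ 0.12 -0.78 -0.62] shift in tool to press [ 0.5 -0.1 -0.9]
```

Emit:
{"name": "move_arm", "arguments": {
  "fingers": [0,0,0,0],
  "travel": [
    [0,0,1],
    [0,0,1],
    [0,0,2],
    [0,0,2]
  ],
  "dr": [
    [0,0,0],
    [0,0,0],
    [0,0,0],
    [0,0,0]
  ]
}}

```text
clock: 8.05
position: [564.2, -39.4, 240.8]
ee_rot: [1.0, -0.022, 0.0, 0.0]
contact_force: [0.9, 0.6, 0.9]
gripper_width: -0.1
grasp_force: 0.2
```

```bash
python3 q.py rot | tail -1
```

```text
tip [564.2 -39.3  67.8] F [ 0.52 -0.86  0.78] shift in tool to press [ 0.1 -0.  -2.5]
```

Emit:
{"name": "move_arm", "arguments": {
  "fingers": [0,0,0],
  "travel": [
    [0,0,-40],
    [0,0,-80],
    [0,0,-100]
  ],
  "dr": [
    [0,0,0],
    [0,0,0],
    [0,0,0]
  ]
}}

```text
clock: 8.45
position: [564.8, -39.4, 344.3]
ee_rot: [1.0, -0.022, 0.003, -0.0]
contact_force: [1.9, 0.2, 0.1]
gripper_width: 0.4
grasp_force: 0.0
```

Emit:
{"name": "move_arm", "arguments": {
  "fingers": [0,0,0,0,0,0,0,0,0,0],
  "travel": [
    [-69,-402,0],
    [-69,-402,0],
    [-69,-402,0],
    [-69,-402,0],
    [-69,-402,0],
    [-69,-402,0],
    [-69,-402,0],
    [-69,-402,0],
    [-69,-402,0],
    [-69,-402,0]
  ],
  "dr": [
    [0,0,0],
    [0,0,0],
    [0,0,0],
    [0,0,-0.1],
    [0,0,-0.2],
    [0,0,-0.2],
    [0,0,-0.2],
    [0,0,-0.2],
    [0,0,-0.2],
    [0,0,-0.2]
  ]
}}

```text
clock: 9.45
position: [512.6, 366.9, 340.0]
ee_rot: [0.997, 0.079, -0.0, 0.0]
contact_force: [0.1, -1.3, -0.6]
gripper_width: 0.1
grasp_force: 0.0
```

```bash
python3 q.py pot | tail -1; python3 - <<'E'
from p import *
a=arm.get_image("scene")[...,::-1]; b=cv2.imread("pics/scene0.png")
x,y=proj("scene",R["rot"]).astype(int)-35
cv2.imwrite("pics/g2.png",np.hstack([cv2.resize(i[y:y+70,x:x+70],(390,390),interpolation=cv2.INTER_CUBIC) for i in(b,a)]))
E
```

```text
tip [513.  364.3 167.4] F [-0.09  0.4  -0.02] shift in tool to press [  0.3  -0.8 100.8]
purge depth 48.6 foot [ 521.8 -295.2   55.3] press [ 530.5 -297.5   71.9] scene px [173.6 179.9] top px [398.8 174.8]
rot depth 41.1 foot [555.3 -38.9  53.7] press [564.3 -39.3  70.3] scene px [246.2 232.5] top px [297.3 159.2]
pot depth 36.9 foot [513.1 365.1  66.5] press [513.1 365.1  66.5] scene px [425.2 306.7] top px [139.3 175.2]
```

View pics/g2.png

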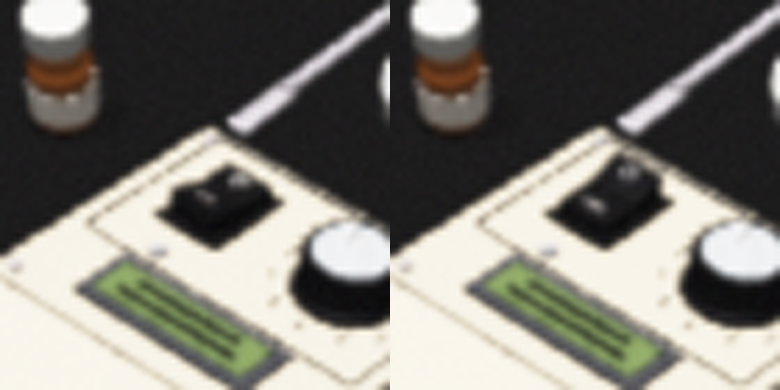

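The rotator rocker is on and the dial is unchanged. The tip is over the start key, so I'll press it slowly.

Emit:
{"name": "move_arm", "arguments": {
  "fingers": [0,0,0,0,0,0,0,0,0,0],
  "travel": [
    [0,0,40],
    [0,0,70],
    [0,0,86],
    [0,0,94],
    [0,0,97],
    [0,0,98],
    [0,0,99],
    [0,0,100],
    [0,0,101],
    [0,0,101]
  ],
  "dr": [
    [0,0,0],
    [0,0,0],
    [0,0,0],
    [0,0,0],
    [0,0,0],
    [0,0,0],
    [0,0,0],
    [0,0,0],
    [0,0,0],
    [0,0,0]
  ]
}}

```text
clock: 10.6
position: [513.4, 365.6, 240.4]
ee_rot: [0.997, 0.078, 0.001, -0.001]
contact_force: [0.3, 0.2, 1.5]
gripper_width: 0.1
grasp_force: 0.7
```

Emit:
{"name": "move_arm", "arguments": {
  "fingers": [0,0,0,0,0],
  "travel": [
    [0,0,1],
    [0,0,2],
    [0,0,3],
    [0,0,3],
    [0,0,3]
  ],
  "dr": [
    [0,0,0],
    [0,0,0],
    [0,0,0],
    [0,0,0],
    [0,0,0]
  ]
}}

```text
clock: 11.1
position: [513.4, 365.6, 237.0]
ee_rot: [0.997, 0.078, 0.0, -0.0]
contact_force: [1.2, 0.3, 2.8]
gripper_width: 0.1
grasp_force: 1.3
```

```bash
python3 q.py pot | tail -1
```

```text
tip [513.4 365.6  63.9] F [1.9  0.69 3.4 ] shift in tool to press [-0.4  0.5 -2.6]
```

Emit:
{"name": "move_arm", "arguments": {
  "fingers": [0,0,0,0],
  "travel": [
    [0,0,1],
    [0,0,1.5],
    [0,0,2],
    [0,0,2]
  ],
  "dr": [
    [0,0,0],
    [0,0,0],
    [0,0,0],
    [0,0,0]
  ]
}}

```text
clock: 11.6
position: [513.4, 365.5, 235.9]
ee_rot: [0.997, 0.078, 0.001, -0.0]
contact_force: [-0.0, 0.3, 8.2]
gripper_width: 0.1
grasp_force: 3.8
```

```bash
python3 q.py pot pics/k.png| tail -1
```

```text
tip [513.6 365.6  63. ] F [-0.42 -0.15  7.41] shift in tool to press [-0.6  0.5 -3.6]
```

View pics/k.png

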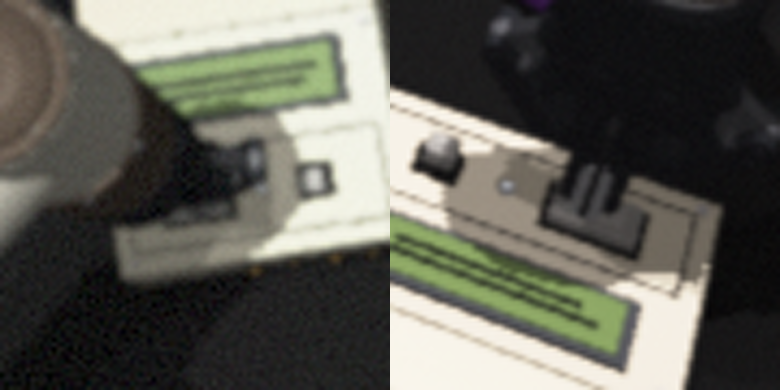

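The fingertips stand on the start key, which is pressed to its stop (7–8 N), and the stop key is clear. Lifting off.

Emit:
{"name": "move_arm", "arguments": {
  "fingers": [0,0,0,0,0,0,0,0],
  "travel": [
    [0,0,-10],
    [0,0,-40],
    [0,0,-80],
    [0,0,-120],
    [0,0,-120],
    [0,0,-120],
    [0,0,-120],
    [0,0,-120]
  ],
  "dr": [
    [0,0,0],
    [0,0,0],
    [0,0,0],
    [0,0,0],
    [0,0,0],
    [0,0,0],
    [0,0,0],
    [0,0,0]
  ]
}}

```text
clock: 12.5
position: [512.8, 365.0, 352.7]
ee_rot: [0.997, 0.077, -0.002, 0.001]
contact_force: [0.5, -0.1, 0.4]
gripper_width: 0.2
grasp_force: 0.0
```

```bash
python3 - <<'E'
from bench import arm
import cv2
cv2.imwrite("pics/end.png",arm.get_image("scene")[...,::-1])
E
```

```text
(no output)
```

View pics/end.png

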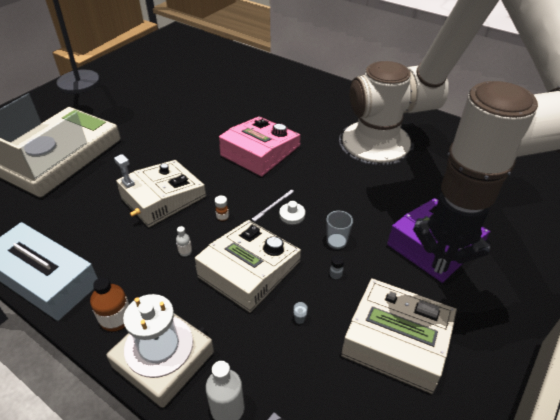

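Nothing on the bench has moved, both rockers are on, the start key at (428,310) has been released and the arm is clear. Handing in.

```bash
python3 -c "
from bench import arm
print(arm.job_done())"
```

```text
the job is handed in; nothing more can be done
None
```

The job is handed in at about 12.5 s: I switched on the purge rocker, then the rotator rocker (both confirmed in the images), then pressed the start key to its stop and released it; no verdict was returned.

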